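# Pack the courier carrier, heaviest reagent pack at the bottom

### The job

Three sealed reagent packs that look alike stand in the grey rack: lift them to feel how full they are. Pack the heaviest one into the blue carrier first, seated flat on its floor between the two tall walls, then set the next heaviest squarely on top of it, turned the same way; the lightest stays out of the carrier, upright in the rack or on the bench. Keep the packs upright, set them down rather than dropping them, let go of everything, and do not disturb the other things on the bench.

Things in the scene. Friction and masses are not known exactly. Their poses are not given: they have to be found in the camera images.
- pack_1: sealed white rectangular pack, 52 x 64 mm, 90 mm tall, blue labels on the two 64 mm wide faces, orange cap mark on its flat top. Origin: centre of underside; x across the 52 mm, y along the 64 mm, z up. All three look the same: 0.10 to 0.46 kg, at least 0.1 kg apart; only lifting tells which is which. Starts upright in a bay of the rack.
- pack_2: sealed white rectangular pack, 52 x 64 mm, 90 mm tall, blue labels on the two 64 mm wide faces, orange cap mark on its flat top. Origin: centre of underside; x across the 52 mm, y along the 64 mm, z up. All three look the same: 0.10 to 0.46 kg, at least 0.1 kg apart; only lifting tells which is which. Starts upright in a bay of the rack.
- pack_3: sealed white rectangular pack, 52 x 64 mm, 90 mm tall, blue labels on the two 64 mm wide faces, orange cap mark on its flat top. Origin: centre of underside; x across the 52 mm, y along the 64 mm, z up. All three look the same: 0.10 to 0.46 kg, at least 0.1 kg apart; only lifting tells which is which. Starts upright in a bay of the rack.
- rack: fixed grey rack, 90 x 246 mm, three bays along its y (centres at y = -78, 0, 78 mm). Origin: centre of underside, z up. Floor 6 mm thick; dividers 90 mm high stand 5 mm beside each pack, so a pack there can be gripped only across its 52 mm, from the open front and back (rack's x). Packs stand with x along the rack's x.
- carrier: fixed blue carrier, base 110 x 130 x 10 mm. Origin: centre of underside, z up. Two walls 70 mm long, 63 mm apart inside across its x, 108 mm high plus flared lip to 121 mm. Ends (along y) open but for sills 80 mm apart inside, 22 mm high. A pack fits only with its x along the carrier's x; going to the floor it can be held only by its 64 mm, fingers in the open ends.
- carrier_floor (a point): centre of the carrier's inner floor, 10 mm above the bench, between the walls and sills; axes as the carrier's.
- tube_block: bystander: white foam block, 90 x 130 mm, with red-capped tubes, 100 mm tall. Origin: centre of its underside.
- amber_bottle: bystander: amber glass bottle, 68 mm in diameter, 160 mm tall. Origin: centre of its underside.
- beaker: bystander: glass beaker, 70 mm in diameter, 90 mm tall. Origin: centre of its underside.

How it is judged:
By the outcome, as a careful person would: the job done as asked, in the order asked, and still so for the second after the job is handed in, with the robot touching nothing.
It also fails if it takes over 72 s, if anything falls off the work surface, if the arm or the gripper's body presses on something with over 40 N, if the wrist force passes 120 N, or if a joint passes its speed limit or range.

### The arm

A 7-joint arm with a two-finger parallel gripper is mounted at the origin on the work surface. World frame = base frame: x ahead of the robot, y to its left, z up, the work surface at z = 0. Lengths are in m, angles in rad, forces in N, time in s.
With the tool pointing down it reaches from about 0.425 to 1.025 m from the base axis. Payload 3.6 kg.
Tool frame: the origin (TCP) lies at the very end of the fingers, on their centre line; the grasp point (between the pads) lies 19 mm behind it; z points along the fingers, y is the line along which they close (so a half turn about z gives the same grasp; the last joint's range is limited). The gripper opens to 85 mm and grips with 20 to 120 N. Pads are 22 mm wide; open, the fingers measure 114 mm over their backs; the gripper's body (76 mm by 85 mm) begins 54 mm behind the grasp point. The pads swing forward as they close: fully open they stand 13 mm farther back than shut.
Start: joints at [-1.389, 0.591, 0.048, 1.609, -0.033, 0.943, -0.034], TCP at [0.197, 0.698, 0.231] pointing down, gripper open.
Joint ranges: [-2.69, 2.69], [-0.47, 2.24], [-1.27, 1.36], [0.19, 2.51], [-1.53, 4.68], [0.08, 2.07], [-3.09, 3.09]. Speed limits (rad/s): [2.57, 2.57, 3.14, 3.14, 3.14, 3.14, 3.14].

### API

Orientations are given as a rotation vector (axis times angle).
In Python, from cell import robot gives the robot as it stands. The module is installed in compiled form; this text tells all that it offers. Calls block until the motion is done:
- robot.move_to(position, orientation): joint-space move of the TCP to a pose.
- robot.line_to(position, rate=0.15, ori=None): straight line of the TCP; ori=None keeps the orientation; rate is the mean speed in m/s.
- robot.move_joints(angles): joint-space move.
- robot.grip(opening, strength=None): finger opening in m; strength is the grip in N (None keeps the last); returns when the fingers have stopped.
- robot.wait(seconds).
- robot.solve_ik(position, orientation): joint angles nearest the present ones, or None.
- robot.read_camera(name): name is "scene" or "top" or "wrist"; returns the picture (480x640x3 uint8, red, green, blue); there is no depth.
- robot.camera_params(name): a dict with "intrinsics" (3x3 intrinsics, pixels), "cam_to_world" (4x4, takes a point from camera to world coordinates). Camera axes: x right, y down, z forward; pixel columns grow to the right and rows downward; lengths in m; the calibration is good to about 2 mm. A picture is of the moment at which its call begins: read the wrist's pose just before it. camera_params takes no time and is no camera call; for the wrist camera it gives the pose at the moment of the call.
A pose or a line that the arm cannot do raises robot.PlanningError and nothing moves.
- robot.close_job(): hands the job in; it is judged then, once.
Trained networks look in the newest picture that a camera, given by its name, has taken for a name from the list of things; names that differ only in an ending like _2 or _b are one class to them, and where a whole thing is asked for, a point or a joint stands for the part that bears it (a point fixed in the world has none). Each returns a list of dicts, best first, with "conf" (0 to 1); they miss things now and then, are a little off and sometimes report something else, mostly with a low value. They report only what shows in the picture. A call takes as long as a camera call.
- robot.search_frame(camera, label): "xyz" ([x, y, z] in m, in world coordinates, good to about 4 mm: the middle of the surface that is visible of it).
- robot.regions_of(camera, label): "pixels" (480x640 bool, what is visible of it).
- robot.mark_of(camera, label): "xyz" ([x, y, z] in m, in world coordinates, good to about 4 mm: a listed point, or the origin of a listed thing).
Readings, each from a call of its own:
- robot.read_time(): time.
- robot.read_q(): joint angles.
- robot.read_dq(): joint speeds.
- robot.read_effort(): joint torques, N m.
- robot.read_ee_pos(): TCP position.
- robot.read_ee_rot(): TCP orientation.
- robot.read_wrist_force(): force on the tool from outside, world axes, zero at the start.
- robot.read_moment(): the same for the moment, N m.
- robot.read_gripper_width(): finger opening in m.
- robot.read_gripper_force(): force on a finger pad.
Only numpy, scipy, OpenCV 4.12 (cv2) and the standard library are available. Lean on these libraries where they do the work, as an engineer would, in place of code of your own. Each camera call takes 0.05 s, during which the arm holds its last target. There are 200 camera calls.

## Working session

There is one attempt and no reset: what is moved stays moved. The work goes in short steps, each a Python script; the robot and the scene stay as the last script left them, time stands still between calls to the robot, and variables do not carry over. Pictures are saved under pics/ and viewed, at most 10 in all, crops included, and the job is handed in when it is done.

```bash
mkdir -p pics; python3 - <<'E'
from cell import robot
import cv2,numpy as np
for c in ("scene","top"):
    im=robot.read_camera(c); cv2.imwrite(f"pics/{c}0.png",im[:,:,::-1])
    P=robot.camera_params(c);print(c,np.round(P["intrinsics"],1).tolist(),np.round(P["cam_to_world"],3).tolist())
    for n in ("pack_1","rack","carrier","carrier_floor","tube_block","amber_bottle","beaker"):
        print(n,[(np.round(d["xyz"],3).tolist(),round(d["conf"],2)) for d in robot.mark_of(c,n)])
print(robot.read_time(),robot.read_ee_pos(),robot.read_ee_rot(),robot.read_wrist_force())
E
```

```text
scene [[572.6, 0.0, 323.5], [0.0, 572.6, 247.3], [0.0, 0.0, 1.0]] [[0.396, 0.663, -0.635, 1.509], [0.918, -0.282, 0.278, -0.418], [0.006, -0.693, -0.721, 1.109], [0.0, 0.0, 0.0, 1.0]]
pack_1 [([0.612, 0.128, 0.01], 0.84), ([0.574, 0.286, 0.009], 0.75), ([0.594, 0.204, 0.007], 0.66)]
rack [([0.59, 0.205, -0.0], 0.92)]
carrier [([0.507, -0.209, -0.001], 0.91)]
carrier_floor [([0.497, -0.207, 0.014], 0.83)]
tube_block [([0.766, -0.044, -0.0], 0.82)]
amber_bottle [([0.581, -0.461, 0.001], 0.84)]
beaker [([0.516, 0.427, -0.004], 0.65)]
top [[561.3, 0.0, 318.2], [0.0, 561.3, 241.4], [0.0, 0.0, 1.0]] [[0.014, -0.997, 0.071, 0.482], [-1.0, -0.014, 0.001, 0.016], [0.0, -0.071, -0.997, 1.581], [0.0, 0.0, 0.0, 1.0]]
pack_1 [([0.611, 0.136, 0.007], 0.8), ([0.595, 0.209, 0.005], 0.75), ([0.579, 0.288, 0.009], 0.63)]
rack [([0.593, 0.211, 0.0], 0.71)]
carrier []
carrier_floor [([0.501, -0.204, 0.015], 0.7)]
tube_block [([0.767, -0.045, 0.003], 0.89)]
amber_bottle [([0.588, -0.462, 0.002], 0.75)]
beaker [([0.515, 0.428, -0.003], 0.67)]
0.8 [0.19740891 0.69761945 0.23133393] [4.31719724e-01 3.11175191e+00 8.26795391e-05] [-0.18423461 -0.25327484 -0.09499519]
```

View pics/scene0.png

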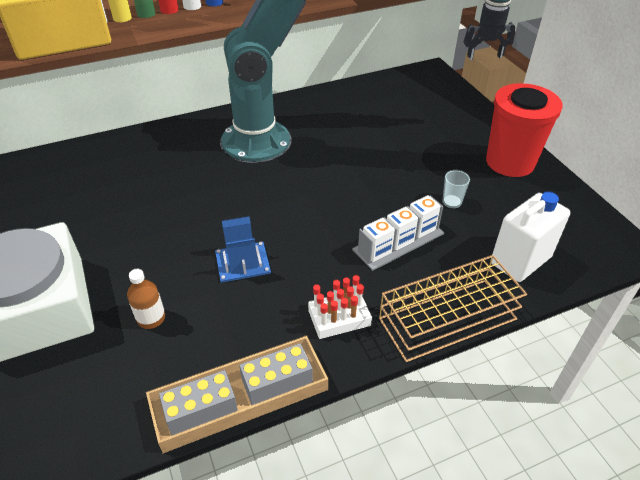

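View pics/top0.png

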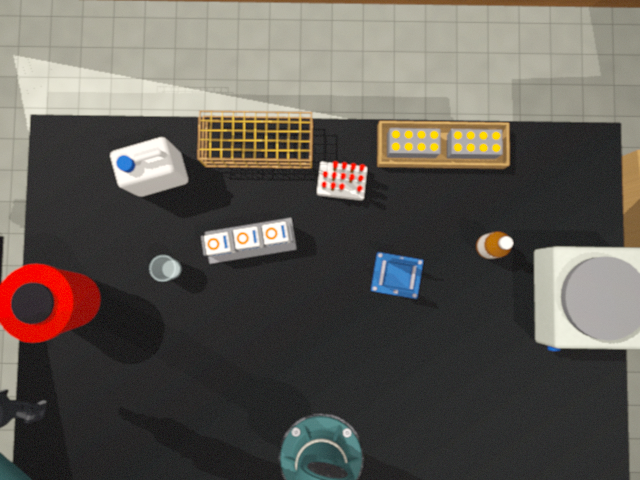

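The scene view shows the rack with three packs at about (400,230), the beaker behind it at (455,188), the carrier at (243,250) and a red bin near the gripper at (520,130). In the top view the rack is at (248,238) and the carrier at (398,275), with its 130 mm side nearly along world y. I'll back away from the bin first, then look at the rack and carrier from above.

```bash
cat > h.py <<'E'
from cell import robot
import cv2,numpy as np
from scipy.spatial.transform import Rotation as R
def ori(yaw):
    "tool down, tool y (closing line) along world direction yaw"
    y=np.array([np.cos(yaw),np.sin(yaw),0]);z=np.array([0,0,-1.]);x=np.cross(y,z)
    return R.from_matrix(np.c_[x,y,z]).as_rotvec()
def snap(c,name):
    P=robot.camera_params(c);im=robot.read_camera(c);cv2.imwrite(f"pics/{name}.png",im[:,:,::-1]);return P,im
def proj(P,uv,z):
    K=np.array(P["intrinsics"]);T=np.array(P["cam_to_world"])
    uv=np.atleast_2d(uv).astype(float);d=np.c_[uv,np.ones(len(uv))]@np.linalg.inv(K).T@T[:3,:3].T
    return T[:3,3]+d*((z-T[2,3])/d[:,2])[:,None]
def marks(c,n): 
    for d in robot.mark_of(c,n): print(n,np.round(d["xyz"],4).tolist(),round(d["conf"],2))
E
python3 - <<'E'
from h import *
robot.line_to([0.27,0.45,0.32],rate=0.3)
def go(p,yaw):
    c=[]
    for k in (0,np.pi):
        q=robot.solve_ik(p,ori(yaw+k)); print(k,None if q is None else np.round(q,2))
        if q is not None:c.append((abs(q[6]),k))
    k=min(c)[1]; robot.move_to(p,ori(yaw+k)); return k
print(go([0.56,0.20,0.36],0.216))
P,im=snap("wrist","w1");print(np.round(P["cam_to_world"],3).tolist(),np.round(P["intrinsics"],1).tolist())
marks("wrist","pack_1");marks("wrist","rack")
for d in robot.regions_of("wrist","pack_1"): print(d["conf"],cv2.minAreaRect(np.argwhere(d["pixels"])[:,::-1].astype(np.float32)))
print(go([0.48,-0.2,0.36],-0.11))
P,im=snap("wrist","w2");print(np.round(P["cam_to_world"],3).tolist())
marks("wrist","carrier_floor");marks("wrist","carrier")
print(robot.read_time())
E
```

```text
0 [-0.77  0.32  0.47  1.78 -0.16  1.08 -0.03]
3.141592653589793 [-0.4   0.3  -0.03  1.77  0.01  1.07  2.93]
0
[[0.976, 0.211, 0.056, 0.546], [0.218, -0.941, -0.258, 0.268], [-0.001, 0.264, -0.965, 0.502], [0.0, 0.0, 0.0, 1.0]] [[397.4, 0.0, 319.9], [0.0, 397.4, 242.0], [0.0, 0.0, 1.0]]
pack_1 [0.5953, 0.2057, 0.0058] 0.75
pack_1 [0.6097, 0.1289, 0.0048] 0.73
pack_1 [0.5808, 0.2843, 0.0056] 0.6
0.95 ((349.591064453125, 269.7236328125), (50.00001525878906, 60.15190505981445), 2.2906100749969482)
0.84 ((357.2053527832031, 122.66175079345703), (55.42056655883789, 67.25796508789062), 2.2025980949401855)
0.77 ((354.04827880859375, 199.67930603027344), (53.02598571777344, 67.47160339355469), 3.3664605617523193)
0.55 ((225.6500244140625, 423.050048828125), (63.24555206298828, 35.733741760253906), 18.43494987487793)
0 [-0.33  0.24  0.79  1.94 -0.2   1.04  0.44]
3.141592653589793 [-0.59  0.37  1.2   1.95 -0.39  1.09 -2.47]
0
[[0.994, -0.102, -0.028, 0.49], [-0.106, -0.959, -0.263, -0.131], [-0.0, 0.264, -0.964, 0.502], [0.0, 0.0, 0.0, 1.0]]
carrier_floor [0.5021, -0.2046, 0.0078] 0.56
carrier [0.4976, -0.2072, -0.0044] 0.59
5.15
```

View pics/w1.png

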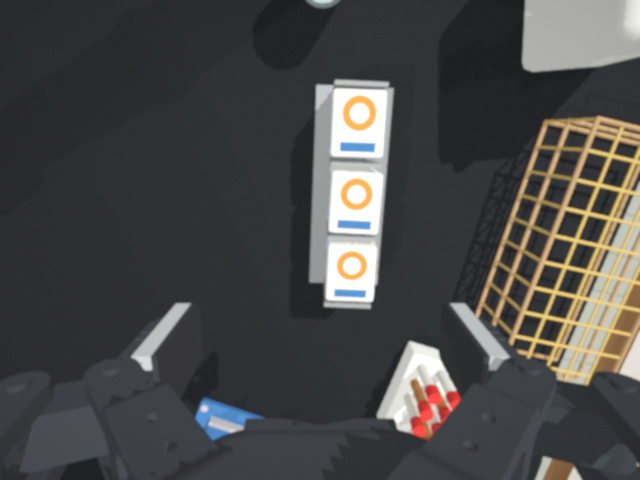

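View pics/w2.png

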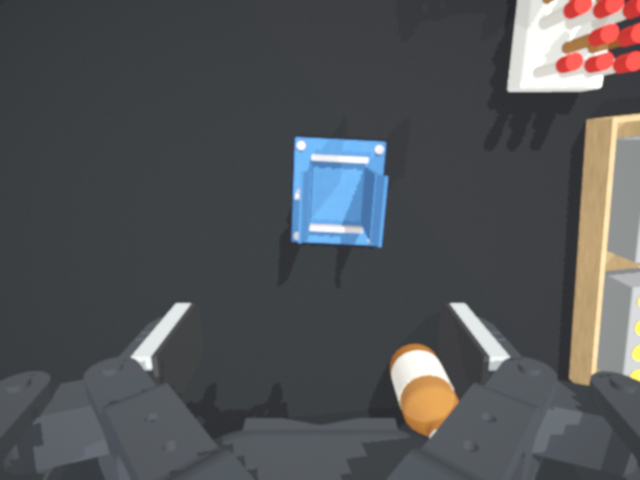

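w1 shows the three pack tops at about (359,122), (357,200) and (351,270), with the dividers between them. w2 shows the carrier base with corners (296,138), (386,141), (382,247) and (291,244). Its walls are left and right and its sills are at (339,159) and (336,229).

```bash
python3 - <<'E'
from h import *
K=np.array([[397.4,0,319.9],[0,397.4,242],[0,0,1]])
P1=dict(intrinsics=K,cam_to_world=[[0.976,0.211,0.056,0.546],[0.218,-0.941,-0.258,0.268],[-0.001,0.264,-0.965,0.502],[0,0,0,1]])
P2=dict(intrinsics=K,cam_to_world=[[0.994,-0.102,-0.028,0.49],[-0.106,-0.959,-0.263,-0.131],[0,0.264,-0.964,0.502],[0,0,0,1]])
im=cv2.imread("pics/w1.png");
# pack tops: bright pixels incl. ring/label -> closed contours
roi=np.zeros(im.shape[:2],np.uint8);roi[70:320,315:400]=1
m=((im.max(2)>215)&(roi>0)).astype(np.uint8)
for c in cv2.findContours(m,cv2.RETR_EXTERNAL,cv2.CHAIN_APPROX_NONE)[0]:
    if cv2.contourArea(c)<800: continue
    b=cv2.boxPoints(cv2.minAreaRect(c));w=proj(P1,b,.096)[:,:2]
    e=[(w[(i+1)%4]-w[i]) for i in range(4)]
    print("pack",b.round(0).tolist(),w.mean(0).round(4),[(round(np.hypot(*v)*1e3,1),round(np.degrees(np.arctan2(v[1],v[0])),1)) for v in e[:2]])
im=cv2.imread("pics/w2.png");roi=np.zeros(im.shape[:2],np.uint8);roi[125:260,280:395]=1
m=((im[:,:,0]>100)&(roi>0)).astype(np.uint8)
c=max(cv2.findContours(m,cv2.RETR_EXTERNAL,cv2.CHAIN_APPROX_NONE)[0],key=cv2.contourArea)
print(cv2.approxPolyDP(c,4,True)[:,0].tolist())
w=proj(P2,[(296,138),(386,141),(382,247),(291,244)],.01)[:,:2]
print("car",w.round(4).tolist(),w.mean(0),[(round(np.hypot(*v)*1e3,1),round(np.degrees(np.arctan2(v[1],v[0])),1)) for v in (w[1]-w[0],w[2]-w[1],w[3]-w[2],w[0]-w[3])])
E
```

```text
pack [[326.0, 299.0], [328.0, 240.0], [377.0, 242.0], [374.0, 302.0]] [0.6097 0.1347] [(np.float64(67.9), np.float64(100.4)), (np.float64(51.5), np.float64(9.9))]
pack [[328.0, 231.0], [332.0, 167.0], [383.0, 171.0], [379.0, 235.0]] [0.596  0.2095] [(np.float64(66.8), np.float64(99.2)), (np.float64(51.4), np.float64(8.8))]
pack [[330.0, 156.0], [333.0, 88.0], [387.0, 90.0], [384.0, 158.0]] [0.5805 0.2851] [(np.float64(63.5), np.float64(100.5)), (np.float64(51.7), np.float64(10.3))]
[[295, 136], [291, 241], [380, 248], [388, 187], [386, 142]]
car [[0.4609, -0.1337], [0.5679, -0.1486], [0.5546, -0.2804], [0.4385, -0.2639]] [ 0.50546094 -0.20664871] [(np.float64(108.0), np.float64(-7.9)), (np.float64(132.4), np.float64(-95.8)), (np.float64(117.2), np.float64(172.0)), (np.float64(132.2), np.float64(80.2))]
```

```bash
cat >> h.py <<'E'
RY=0.19; RC=np.array([.5945,.207])
def bay(i): return RC+i*.078*np.array([-np.sin(RY),np.cos(RY)])
def fz():
    f=[]
    for _ in range(5): f.append(robot.read_wrist_force()[2]); robot.wait(.03)
    return float(np.mean(f))
E
python3 - <<'E'
from h import *
robot.move_to([0.50,-0.195,0.23],ori(-.13))
P,im=snap("wrist","w3");np.savez("w3.npz",**P)
marks("wrist","carrier_floor");marks("wrist","carrier")
robot.line_to([0.50,0.0,0.25],rate=.35)
robot.grip(.085,50)
b=bay(1);robot.move_to([*b,.15],ori(RY)); print(robot.read_time())
robot.wait(.2)
f0=fz()
robot.line_to([*b,.05],rate=.15); robot.grip(.03,50)
print("width",robot.read_gripper_width(),robot.read_gripper_force(),robot.read_ee_pos())
robot.line_to([*b,.07],rate=.08); robot.wait(.3); f1=fz()
print("bay1",f0,f1,(f0-f1)/9.81,robot.read_time())
E
```

```text
carrier_floor [0.5021, -0.2081, 0.0094] 0.89
carrier [0.5001, -0.206, -0.0039] 0.72
8.0
width 0.05147709280716123 53.02897095680237 [0.57974594 0.28381924 0.05106983]
bay1 0.1694358278141342 -4.292487697497134 0.4548342023762761 10.4583
```

View pics/w3.png

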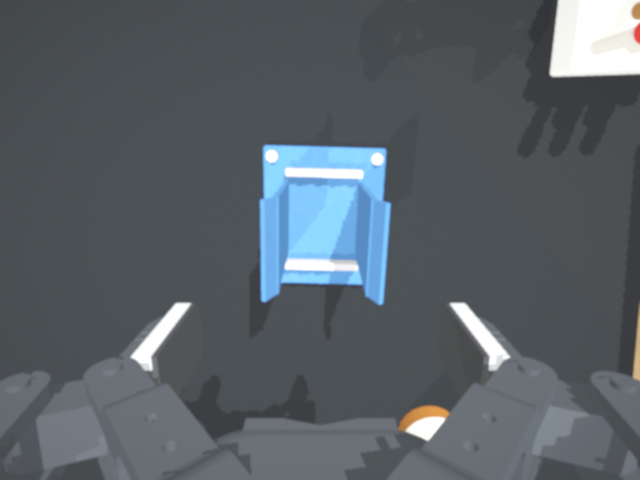

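w3 shows the carrier close up: the far base corners are at (263,147) and (386,148), the sills at (324,173) and (321,266), and the wall lips at x≈262 and 387. The first pack weighs 0.455 kg, and with a 0.46 kg maximum and 0.1 kg spacing it must be the heaviest.

```bash
python3 - <<'E'
from h import *
P=dict(np.load("w3.npz"))
def s(n,uv,z):
    w=proj(P,uv,z)[:,:2];v=w[1]-w[0];print(n,w.round(4).tolist(),"mid",w.mean(0).round(4),round(np.hypot(*v)*1e3,1),round(np.degrees(np.arctan2(v[1],v[0])),2))
s("far edge",[(263,147),(386,148)],.01)
s("near edge strip",[(281,284),(364,285)],.01)
s("sills z32",[(321,265),(324,173)],.032); s("sills z22",[(321,265),(324,173)],.022)
s("lip far",[(261,200),(389,204)],.121); s("lip near",[(262,300),(384,302)],.121)
im=cv2.imread("pics/w3.png").astype(int)
g=((im.min(2)>190)).astype(np.uint8);g[:160]=0;g[280:]=0;g[:,:270]=0;g[:,372:]=0
for c in cv2.findContours(g,0,1)[0]:
    if cv2.contourArea(c)>200: r=cv2.minAreaRect(c);print(r)
    
for p in ([.5,0,.05],[.5,0,.15],[.502,-.2065,.06],[.502,-.2065,.2]):
    for y in (-.13,-.13+np.pi/2,-.13-np.pi/2):
        q=robot.solve_ik(p,ori(y)); print(p,round(y,2),None if q is None else np.round(q,2))
E
```

```text
far edge [[0.4589, -0.1343], [0.5672, -0.1493]] mid [ 0.5131 -0.1418] 109.3 -7.89
near edge strip [[0.4546, -0.2649], [0.5348, -0.2764]] mid [ 0.4947 -0.2707] 81.0 -8.18
sills z32 [[0.4967, -0.2432], [0.5098, -0.1619]] mid [ 0.5033 -0.2025] 82.4 80.83
sills z22 [[0.4963, -0.2466], [0.5098, -0.1629]] mid [ 0.5031 -0.2047] 84.8 80.83
lip far [[0.468, -0.1649], [0.5488, -0.178]] mid [ 0.5084 -0.1715] 81.9 -9.25
lip near [[0.457, -0.2331], [0.5398, -0.2454]] mid [ 0.4984 -0.2392] 83.6 -8.46
((321.0581970214844, 264.6954345703125), (72.18824768066406, 11.768071174621582), 1.847610354423523)
((323.9755859375, 172.7572784423828), (78.21736907958984, 9.83359432220459), 1.8476102352142334)
[0.5, 0, 0.05] -0.13 [-0.34  0.65  0.35  2.24 -0.65  0.35  0.42]
[0.5, 0, 0.05] 1.44 [-0.12  0.62  0.04  2.23 -0.08  0.3   1.43]
[0.5, 0, 0.05] -1.7 [-0.6   0.77  0.74  2.25 -1.1   0.55 -0.69]
[0.5, 0, 0.15] -0.13 [-0.51  0.5   0.57  2.19 -0.49  0.57  0.3 ]
[0.5, 0, 0.15] 1.44 [-0.16  0.44  0.1   2.18 -0.08  0.53  1.43]
[0.5, 0, 0.15] -1.7 [-0.77  0.66  1.    2.2  -0.86  0.75 -0.88]
[0.502, -0.2065, 0.06] -0.13 [ 0.05  0.66  0.36  2.14 -0.55  0.43  0.72]
[0.502, -0.2065, 0.06] 1.44 [ 0.31  0.63 -0.    2.13  0.    0.39  1.75]
[0.502, -0.2065, 0.06] -1.7 [-0.19  0.77  0.73  2.15 -0.97  0.6  -0.44]
[0.502, -0.2065, 0.2] -0.13 [-0.14  0.47  0.61  2.07 -0.4   0.72  0.6 ]
[0.502, -0.2065, 0.2] 1.44 [ 0.24  0.41  0.09  2.05 -0.05  0.69  1.8 ]
[0.502, -0.2065, 0.2] -1.7 [-0.36  0.59  0.96  2.07 -0.67  0.82 -0.69]
```

```bash
cat >> h.py <<'E'
CY=-0.147; CC=np.array([.503,-.206])
def touch(xy,z,zmin,dz=.001,thr=1.5):
    "lower in small steps until the load is felt"
    f0=fz()
    while z>zmin:
        z-=dz; robot.line_to([*xy,z],rate=.03)
        f=robot.read_wrist_force()[2]
        if f-f0>thr: break
    print("touch z",round(z,4),"act",robot.read_ee_pos().round(4),"df",round(f-f0,2)); return z
E
python3 - <<'E'
from h import *
b=bay(1);robot.line_to([*b,.21],rate=.25)
robot.wait(.2);print("fz",fz(),robot.read_ee_pos())
S=[.5,0.]
robot.move_to([*S,.12],ori(CY))
robot.line_to([*S,.051],rate=.15); robot.wait(.1)
touch(S,.049,.042)
robot.grip(.085); robot.line_to([*S,.17],rate=.25)
robot.move_to([*S,.15],ori(CY+np.pi/2))
P,im=snap("wrist","w4");print(robot.read_time())
marks("wrist","pack_1")
robot.line_to([*S,.055],rate=.15); robot.grip(.04,50)
print("width",robot.read_gripper_width(),robot.read_ee_pos())
z=robot.read_ee_pos()[2]
robot.line_to([*S,.2],rate=.2);robot.wait(.2);print("fz",fz(),robot.read_time())
E
```

```text
fz -4.119711424153872 [0.57933791 0.2833098  0.20889298]
touch z 0.044 act [ 5.001e-01 -1.000e-04  4.500e-02] df 12.5
17.075
pack_1 [0.6075, 0.1307, 0.0126] 0.89
pack_1 [0.5964, 0.2062, 0.0043] 0.81
pack_1 [0.5007, 0.0008, -0.0007] 0.64
width 0.06335916661799008 [5.00846937e-01 2.77038834e-04 5.62046335e-02]
fz -3.4744329957148237 19.475
```

View pics/w4.png

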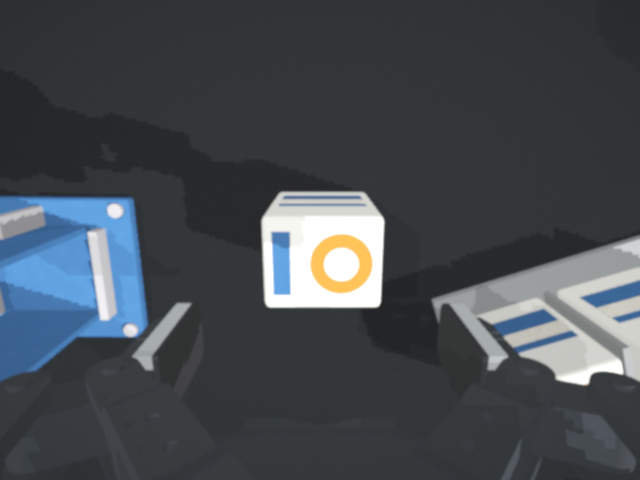

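w4 shows the pack upright on the bench at about (323,260), square between the fingers. The force now reads 3.5 N instead of 4.2 N, so I'll re-read it before committing to this pack.

```bash
python3 - <<'E'
from h import *
for _ in range(4): print(round(fz(),2),robot.read_wrist_force().round(2),robot.read_effort().round(2))
print(robot.read_ee_pos())
robot.move_to([*CC,.23],ori(CY+np.pi/2)); robot.wait(.3);print(fz(),robot.read_time())
E
```

```text
-4.27 [-1.    0.42 -3.66] [ 0.000e+00 -3.811e+01  1.930e+00 -1.575e+01  1.000e-02  1.000e-02
  0.000e+00]
-3.81 [-0.33  0.51 -3.94] [ 0.000e+00 -3.813e+01  1.930e+00 -1.578e+01  1.000e-02  1.000e-02
  0.000e+00]
-3.93 [-0.33  0.64 -4.74] [ 0.000e+00 -3.817e+01  1.930e+00 -1.579e+01  1.000e-02  1.000e-02
 -0.000e+00]
-3.89 [ 0.87 -0.08 -4.27] [ 0.000e+00 -3.819e+01  1.930e+00 -1.579e+01  1.000e-02  1.000e-02
 -0.000e+00]
[4.99979423e-01 8.77183636e-06 2.00031387e-01]
-3.8880523920211205 21.45
```

```bash
python3 - <<'E'
from h import *
c=CC
robot.line_to([*c,.135],rate=.15); 
robot.line_to([*c,.10],rate=.08); print(robot.read_wrist_force().round(1))
robot.line_to([*c,.07],rate=.06); print(robot.read_wrist_force().round(1),robot.read_ee_pos())
touch(c,.069,.063,thr=2.5); print(robot.read_wrist_force().round(1))
robot.grip(.085); print(robot.read_wrist_force().round(1),robot.read_time())
robot.line_to([*c,.22],rate=.2)
snap("wrist","w5");marks("wrist","pack_1")
print(robot.read_time())
E
```

```text
[-0.1  0.  -4.1]
[-0.8  0.1 -4.1] [ 0.50288827 -0.20603204  0.06971538]
touch z 0.066 act [ 0.5031 -0.2061  0.0663] df 3.68
[-0.3 -0.2 -0.1]
[ 0.6 -0.2 -0. ] 24.7333
pack_1 [0.5044, -0.2059, 0.0107] 0.8
25.75
```

View pics/w5.png

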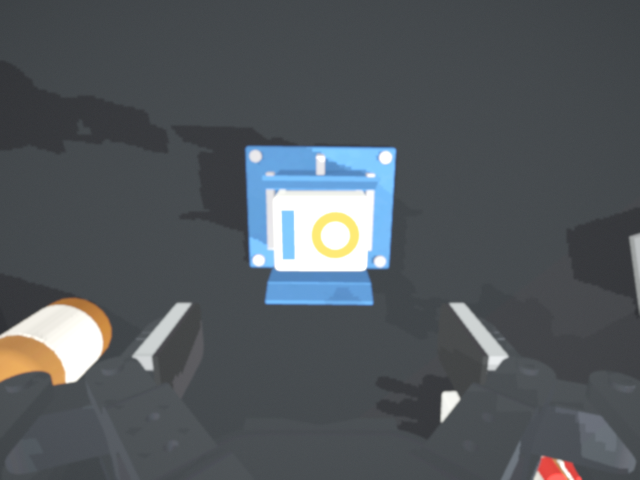

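w5 shows the first pack seated between the walls at about (320,230), with its top level. Next I'll weigh the other two.

```bash
python3 - <<'E'
from h import *
robot.line_to([.5,0,.25],rate=.4)
b=bay(0);robot.move_to([*b,.15],ori(RY))
for i in (0,-1):
    b=bay(i); robot.line_to([*b,.15],rate=.2)
    robot.line_to([*b,.05],rate=.15); robot.grip(.03,50)
    robot.line_to([*b,.075],rate=.1); robot.wait(.2)
    f=np.mean([fz(),fz(),fz()]);print("bay",i,f,-f/9.81,robot.read_gripper_width(),robot.read_time())
    if i==0:
        robot.line_to([*b,.054],rate=.1);touch(b,.052,.048,thr=.8)
        robot.grip(.085);robot.line_to([*b,.15],rate=.2)
print(robot.read_time())
E
```

```text
bay 0 -2.6990054857543577 0.27512798019922097 0.05159915244386103 30.1917
touch z 0.051 act [0.595  0.2071 0.0513] df 1.34
bay -1 -1.193435532540298 0.12165499822021386 0.05171140462587523 34.9083
34.9083
```

```bash
python3 - <<'E'
from h import *
b=bay(-1);robot.line_to([*b,.054],rate=.1);touch(b,.052,.048,thr=.7)
robot.grip(.085);robot.line_to([*b,.15],rate=.2)
b=bay(0);robot.line_to([*b,.15],rate=.2)
robot.line_to([*b,.05],rate=.15); robot.grip(.03,50); print(robot.read_ee_pos())
robot.line_to([*b,.24],rate=.25)
robot.move_to([*CC,.26],ori(CY)); print(robot.read_time())
P,im=snap("wrist","w6");marks("wrist","pack_1");print(robot.read_ee_pos());np.savez("w6.npz",**P)
E
```

```text
touch z 0.05 act [0.6095 0.1305 0.0511] df 7.16
[0.5951358  0.20723863 0.05121002]
41.25
pack_1 [0.5053, -0.2058, 0.2122] 0.87
pack_1 [0.501, -0.2066, 0.0098] 0.72
[ 0.50405704 -0.20424409  0.25973474]
```

View pics/w6.png

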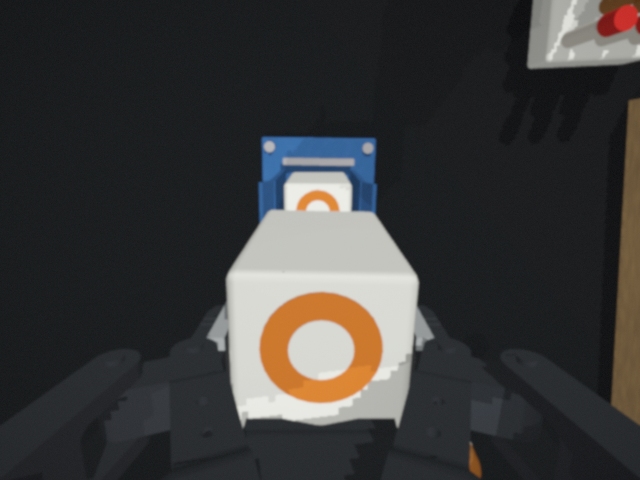

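w6 shows the held pack, with its far top edge at row ~276, aligned with the seated pack below it at about (318,190). I'll use that edge to check how far the pack is offset in the grip.

```bash
python3 - <<'E'
from h import *
P=dict(np.load("w6.npz"));K=P["intrinsics"]
u=np.array([np.cos(CY),np.sin(CY)]);v=np.array([-u[1],u[0]]);e=np.array([.50406,-.20424])
for n,uv,z in (("held",[(230,276),(415,276)],.3047),("held bot",[(271,211),(377,211)],.2147),("seated top",[(287,172),(350,172)],.1)):
    w=proj(P,uv,z)[:,:2]; print(n,[(round((p-e)@u,4),round((p-e)@v,4)) for p in w],[(round((p-CC)@u,4),round((p-CC)@v,4)) for p in w])
print(robot.read_ee_pos(),robot.read_time())
E
```

```text
held [(np.float64(-0.022), np.float64(0.0315)), (np.float64(0.0262), np.float64(0.0317))] [(np.float64(-0.0212), np.float64(0.0334)), (np.float64(0.0269), np.float64(0.0336))]
held bot [(np.float64(-0.0221), np.float64(0.0314)), (np.float64(0.0287), np.float64(0.0316))] [(np.float64(-0.0213), np.float64(0.0333)), (np.float64(0.0295), np.float64(0.0335))]
seated top [(np.float64(-0.0235), np.float64(0.0392)), (np.float64(0.0239), np.float64(0.0394))] [(np.float64(-0.0227), np.float64(0.0411)), (np.float64(0.0247), np.float64(0.0412))]
[ 0.50405704 -0.20424409  0.25973474] 41.35
```

```bash
python3 - <<'E'
from h import *
c=CC
robot.line_to([*c,.175],rate=.15)
robot.line_to([*c,.152],rate=.05); robot.wait(.1);print(robot.read_wrist_force().round(1),robot.read_ee_pos())
touch(c,.149,.140,thr=1.3); print(robot.read_wrist_force().round(1))
robot.grip(.085); robot.line_to([*c,.28],rate=.15)
d=robot.camera_params("wrist");snap("wrist","w7");marks("wrist","pack_1")
robot.line_to([.42,0.0,.35],rate=.3)
P,im=snap("scene","s7");cv2.imwrite("pics/s7c.png",cv2.resize(im[150:330,180:460,::-1],None,fx=2.8,fy=2.8))
marks("scene","pack_1");print(robot.read_time())
E
python3 -c "
import cv2
cv2.imwrite('pics/fin.png',cv2.resize(cv2.vconcat([cv2.resize(cv2.imread('pics/s7c.png'),(640,412)),cv2.imread('pics/w7.png')]),(400,557)))"
```

```text
[ 0.5  0.5 -2. ] [ 0.50314958 -0.20617446  0.15213555]
touch z 0.145 act [ 0.5032 -0.2061  0.1452] df 2.97
[-1.  -0.   0.4]
pack_1 [0.5032, -0.2081, 0.0984] 0.7
pack_1 [0.5012, -0.2083, 0.1029] 0.97
pack_1 [0.6129, 0.1299, 0.0078] 0.87
46.5833
```

View pics/fin.png

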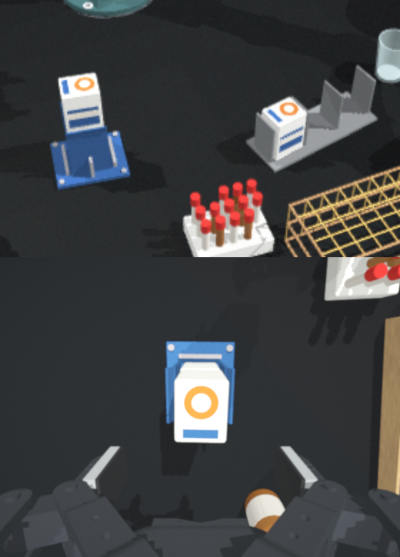

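The picture shows the two packs stacked squarely in the carrier and turned the same way, at (80,100) in the upper half. The lightest pack is upright in the rack at (285,125), and the other things on the bench look undisturbed.

```bash
python3 -c "
from cell import robot
print(robot.close_job())"
```

```text
the job is handed in; nothing more can be done
None
```

The job is handed in at about 47 s of the 72 s allowed: the heaviest pack (about 0.40 kg) is on the carrier floor, the next (about 0.28 kg) is squarely on top and turned the same way, and the lightest (about 0.12 kg) is upright in the rack.

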